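# Unlock the pill organizer, take out one row, lock it again

## Task

Flick up the lock lever that lies across the rows of the pill organizer, lift the mint-green row straight out and stand it, without dropping it, on the empty part of the tray beside the organizer. Then push the lever back down until it is locked, so that the other three rows stay shut in. Leave everything else on the tray where it is.

Things in the scene. Friction and masses are not known exactly. Their poses are not given: they have to be found in the camera images.
- tray: bamboo tray, fixed, 360 (its x) x 580 (its y) mm; origin at the centre of its underside, z up. Floor top 8 mm above the table, rim 10 thick, 24 mm tall; a hand grip 48 mm tall, 104 mm long in the middle of each short end (y = +-285). The organizer stands on its right (-y) part; the empty part is the front left: x -160 to +60, y -15 to +230 mm
- frame: white four-pocket organizer frame, fixed on the tray floor, 158 (its x) x 199 (its y) mm, walls 16 mm tall; origin at the centre of its underside. The pockets lie along y, at x = -57, -19, +19, +57 mm; any colour may be in any pocket. The lever's hinge bracket stands at its far right corner (x 77 to 122, y -100 to -60, 44 mm tall)
- hinge (a point): hinge axis of the lock lever, parallel to the frame's y, at frame x +105, y -80, z +36 mm. The lever's arm is 14 mm wide and 6 mm thick, centred on the axis, and runs 186 mm from the hinge towards the frame's -x when locked; its tab follows. Fully up, the tab stands 100 mm in front of the hinge and 225 mm above the tray floor, its near edge 65 mm to the right of the rows' middle: keep the gripper's body clear of it
- lock_lever (a joint): angle of the slate-blue lever, rad: 0 = locked, lying level across the right-hand ends of all four rows, 1.5 mm above the lids; 1.05 = fully up. Over-centre: below 0.35 a spring pulls it down, above that the spring throws it up to 1.05; it stays at either end. At the tab about 3 N lifts it off and 3 N starts it down
- lever_tab (a point): middle of the lever's thumb tab, 202 mm from the hinge, moving with the lever (locked: frame x -97, y -80, z +41.5 mm). Tab 36 long, 30 wide, 5 mm thick, its free end turned up by 0.35 rad and 218 mm from the hinge; locked, it overhangs the frame's front wall by 35 mm, with 33 mm (at the arm) to 45 mm (at its end) free below it over the tray floor
- mint_center (a point): mint-green row, to take out: 34 wide (its x) x 190 long (its y) x 28 mm to its flat lids, 60 to 140 g. On top, centred, two upright ears to pinch: each 22 (x) x 4 (y) mm, 26 mm above the lids, 33 mm over their outer faces along y. Sits 13 mm deep in its pocket, 1 mm play, bottom 3 mm above the tray floor. Point: middle of its body, 14 mm below the lids
- pink_center (a point): the pink row, same shape as the mint-green one, stays in the frame; this point is the middle of its body
- yellow_center (a point): the yellow row, same shape as the mint-green one, stays in the frame; this point is the middle of its body
- lilac_center (a point): the lilac row, same shape as the mint-green one, stays in the frame; this point is the middle of its body
- vial_center (a point): orange medicine vial with white cap, loose, 40 mm across, 75 mm tall, at the back of the tray; point half-way up
- egg_cup_center (a point): white egg cup with an egg, loose, 49 mm across, 76 mm tall, at the back of the tray; point half-way up
- splitter_center (a point): light blue pill splitter with clear lid shut, loose, 42 x 86 x 25 mm, at the back left of the tray; point half-way up
- teaspoon: steel teaspoon, loose, 128 mm long, lying along the tray's left end; origin under its middle, 70 mm from the handle end
Mind the look-alikes: they are no part of the job. What is shaped like the part that bears mint_center but purple is not meant.

How it is judged:
On the way:
1. the lock lever is flicked up while the mint-green row still sits in its pocket (value of joint lock_lever above 0.8 rad and distance of mint_center from where it was at the start of the episode below 0.008 m), for 0.2 s.
At the end, for the whole second after the job is handed in: The lever is down (below 0.06 rad); the mint-green row stands upright (within 0.1 rad) and flat on the tray floor, out of the frame; the other three rows are within 8 mm of where they were, in the frame (value of joint lock_lever below 0.06 rad and angle between mint_center's own z axis and vertical below 0.1 rad and z of mint_center in the frame of tray between 0.017 and 0.028 m and x of mint_center in the frame of tray between -0.17 and 0.17 m and y of mint_center in the frame of tray between -0.28 and 0.28 m and horizontal distance between mint_center and frame above 0.11 m and distance of each of pink_center, yellow_center, lilac_center from where it was at the start of the episode below 0.008 m); the robot touches nothing.
It fails at once if the vial is shoved more than 30 mm or knocked over (distance of vial_center from where it was at the start of the episode above 0.03 m or angle between vial_center's own z axis and vertical above 0.7 rad).
It fails at once if the egg cup is shoved more than 30 mm or knocked over (distance of egg_cup_center from where it was at the start of the episode above 0.03 m or angle between egg_cup_center's own z axis and vertical above 0.7 rad).
It fails at once if the pill splitter is shoved more than 30 mm or knocked over (distance of splitter_center from where it was at the start of the episode above 0.03 m or angle between splitter_center's own z axis and vertical above 0.7 rad).
It fails at once if the teaspoon is shoved more than 30 mm (distance of teaspoon from where it was at the start of the episode above 0.03 m).
It fails at once if the mint-green row is dropped or thrown: out of the fingers while its bottom is more than about 30 mm above the tray floor (z of mint_center in the frame of tray above 0.052 m and contact force between the fingers and row_mint below 0.05 N).
It also fails if it takes over 67 s, if anything falls off the work surface, if the arm or the gripper's body presses on something with over 40 N, if the wrist force passes 120 N, or if a joint passes its speed limit or range.

## Robot

A 6-joint arm with a two-finger parallel gripper is mounted at the origin on the work surface. World frame = base frame: x ahead of the robot, y to its left, z up, the work surface at z = 0. Lengths are in m, angles in rad, forces in N, time in s.
With the tool pointing down it reaches from about 0.375 to 0.9 m from the base axis. Payload 3.1 kg.
Tool frame: the origin (TCP) lies on the front face of the gripper's body, between the roots of the fingers; the fingertips stand 73 mm ahead of it and the grasp point (between the pads) lies 54 mm ahead of it (manip.finger_overhang is the distance from the TCP to the fingertips, in m); z points along the fingers, y is the direction in which the jaws open and shut (so a half turn about z gives the same grasp; the last joint's range is limited). The gripper opens to 85 mm and grips with 20 to 120 N. Pads are 22 mm wide; open, the fingers measure 114 mm over their backs; the gripper's body (76 mm by 85 mm) begins 54 mm behind the grasp point. The pads swing forward as they close: fully open they stand 13 mm farther back than shut.
Start: joints at [-1.427, 0.527, 1.433, -0, 1.181, -0.178], TCP at [0.198, -0.593, 0.304] pointing down, gripper open.
Joint ranges: [-3.08, 3.08], [-0.75, 2.2], [0.22, 2.44], [-1.43, 4.57], [0, 2.65], [-2.85, 2.85]. Speed limits (rad/s): [2.79, 2.79, 3.14, 3.14, 3.14, 3.14].

## Interface

Orientations are given as a unit quaternion [x, y, z, w].
In Python, from station import manip gives the robot as it stands.
- The arm moves only by the tool apply_moves, never from a script. Its argument "increments" is a list that holds one entry, the list of rows, each a list of 4 numbers: the shift along the tool's x, y, z in m, then the turn about the tool's z in degrees. In form: [[[dx, dy, dz, spin], ...]]. A call has 1 to 5 rows; each row shifts and turns the pose as measured when the row begins, along the tool's axes as they then stand; what a row does not reach is not made up. A row lasts 1/10 s, in which the tool goes at most 50 mm and 8.59 degrees, less where a joint would pass 70% of its speed; a pose out of reach is approached as far as the arm can. A call with a gripper value outside its range is refused whole. "fingers" is the opening, from 0 (shut) to 1 (fully open), set as the call begins (left out, the last holds). The fingers move at their own pace and stop on an object; "newtons" is the grip in N (left out, the last holds). Time passes only in rows, so rows that do not move let the fingers close. It gives the time, the measured TCP pose, the force and the opening at its end, in the units of the state.
- manip.sense(): the state, without advancing time (a new reading comes with each control period).
- manip.snapshot(name): name is "scene" or "top"; returns (picture, depth): 400x640x3 uint8, red, green, blue; 400x640 float32, m along the optical axis (not along the pixel's ray), 0 where there is no reading.
- manip.camera_model(name): a dict with "mtx" (3x3 intrinsics, pixels), "R" (3x3) and "t" (3): a world point X has camera coordinates R X + t. Camera axes: x right, y down, z forward; pixel columns grow to the right and rows downward; lengths in m; the calibration is good to about 2 mm. A picture is of the moment at which its call begins. camera_model takes no time and is no camera call.
- manip.sign_off(): hands the job in, once; it reports no verdict.
The state is a dict: "t": time; "q": joint angles; "qd": joint speeds; "tau": joint torques, N m; "tcp_pos": TCP position; "tool_rot": TCP orientation; "force": force on the tool from outside, world axes, zero at the start; "ft_torque": the same for the moment, N m; "finger_gap": opening from 0.0 (shut) to 1.0 (fully open).
Only numpy, scipy, OpenCV 4.12 (cv2) and the standard library are available. Lean on these libraries where they do the work, as an engineer would, in place of code of your own. Each camera call takes 0.05 s, during which the arm holds its last target.

## Working session

There is one attempt and no reset: what is moved stays moved. The work goes in short steps, Python scripts to look and compute and a tool call to move; the robot and the scene stay as the last step left them, time stands still between calls to the robot, and variables do not carry over. Pictures are saved under pics/ and viewed, and the job is handed in when it is done.

Besides the shell and the picture viewer there is one more tool, called after "Emit:" as name(argument=value, ...), one argument or row to a line, values as JSON. apply_moves: Moves the arm, as the interface text tells. Its arguments: {"type":"object","properties":{"increments":{"type":"array","items":{"type":"array","items":{"type":"array","items":{"type":"number"}}}},"fingers":{"type":"number"},"newtons":{"type":"number"}},"required":["increments"]}

```bash
mkdir -p pics; cat > h.py <<'E'
import numpy as np, cv2
from station import manip
def snap(n,f):
    p,d=manip.snapshot(n); cv2.imwrite(f'pics/{f}.png',p[:,:,::-1]); np.save(f'pics/{f}.npy',d); return p,d
def w2(cam,u,v,d):
    c=manip.camera_model(cam); K=np.array(c['mtx']);R=np.array(c['R']);t=np.array(c['t'])
    X=np.linalg.inv(K)@np.array([u,v,1.])*d
    return R.T@(X-t)
def pix(cam,X):
    c=manip.camera_model(cam); x=np.array(c['mtx'])@(np.array(c['R'])@np.array(X)+np.array(c['t'])); return x[:2]/x[2]
E
python3 - <<'E'
from h import *
print(manip.sense())
for n in('scene','top'):
    snap(n,n+'0'); c=manip.camera_model(n); print(n,c)
E
```

```text
{'t': 0.0, 'q': array([-1.42747403e+00,  5.28467793e-01,  1.43390653e+00, -2.08577224e-05,
        1.18138772e+00, -1.78525395e-01]), 'qd': array([ 4.11602449e-04,  6.64573036e-05,  1.00167861e-03,  1.81122914e-03,
       -2.35358156e-04, -3.87734208e-04]), 'tau': array([ 2.20907590e-03, -4.42338932e+01, -1.78026778e+01, -1.08497652e-04,
        8.35845654e-03, -4.54095598e-06]), 'tcp_pos': array([ 0.19762729, -0.59234101,  0.3029311 ]), 'tool_rot': array([ 9.87078460e-01,  1.60234008e-01,  9.44906468e-06, -1.08469864e-03]), 'force': array([ 0.22097603,  0.54640404, -0.58202738]), 'ft_torque': array([-0.04745916, -0.00047139, -0.04187058]), 'finger_gap': 1.0005498434253126}
scene {'mtx': array([[370.71751214,   0.        , 316.84160724],
       [  0.        , 370.71751214, 199.15152104],
       [  0.        ,   0.        ,   1.        ]]), 'R': array([[-0.88844694,  0.45893443,  0.00642077],
       [ 0.34561412,  0.67814536, -0.64859059],
       [-0.30201477, -0.57401921, -0.76111039]]), 't': array([ 0.43450343, -0.11828511,  1.06458364])}
top {'mtx': array([[442.94261872,   0.        , 320.48559732],
       [  0.        , 442.94261872, 198.64423074],
       [  0.        ,   0.        ,   1.        ]]), 'R': array([[ 0.01835373, -0.99961314, -0.02089758],
       [-0.99747289, -0.01687161, -0.06901581],
       [ 0.06863653,  0.02211146, -0.99739667]]), 't': array([-0.0174813 ,  0.45434535,  1.33378516])}
```

View pics/top0.png

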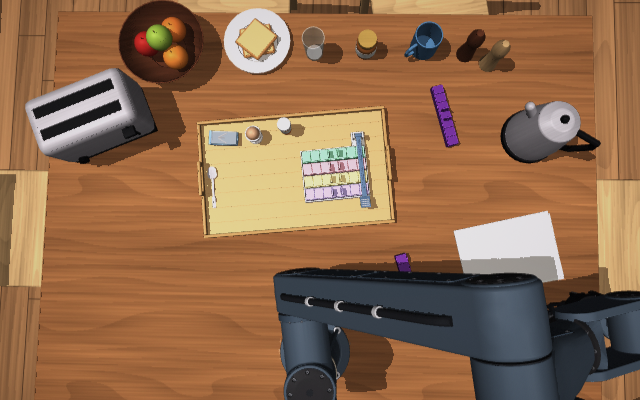

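View pics/scene0.png

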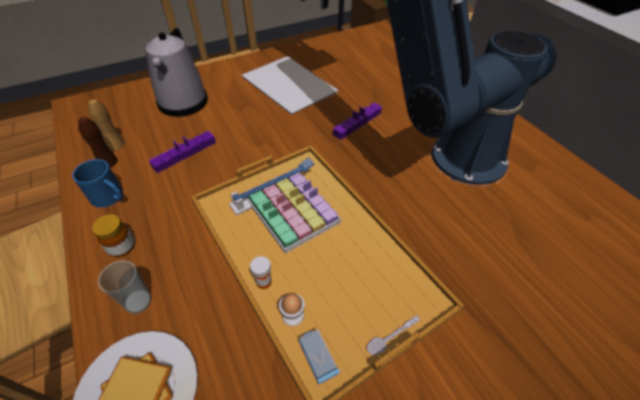

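The top view shows the mint row farthest from the robot (330,155), then pink (330,168), yellow (330,181) and lilac (333,192). The lever's hinge is at about (358,137) and its tab at about (365,203). Look-alikes are the purple rows at (445,115) and (402,262), which are off the tray. I choose the mint row at (330,155) and will check it in a close crop.

```bash
python3 - <<'E'
from h import *
p=cv2.imread('pics/top0.png')
cv2.imwrite('pics/c1.png',cv2.resize(p[125:215,285:405],None,fx=6.6,fy=6.6,interpolation=cv2.INTER_CUBIC)[:600,:800])
cv2.imwrite('pics/c2.png',cv2.resize(p[95:245,190:410],None,fx=3.6,fy=3.6,interpolation=cv2.INTER_CUBIC))
E
```

```text
(no output)
```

View pics/c1.png

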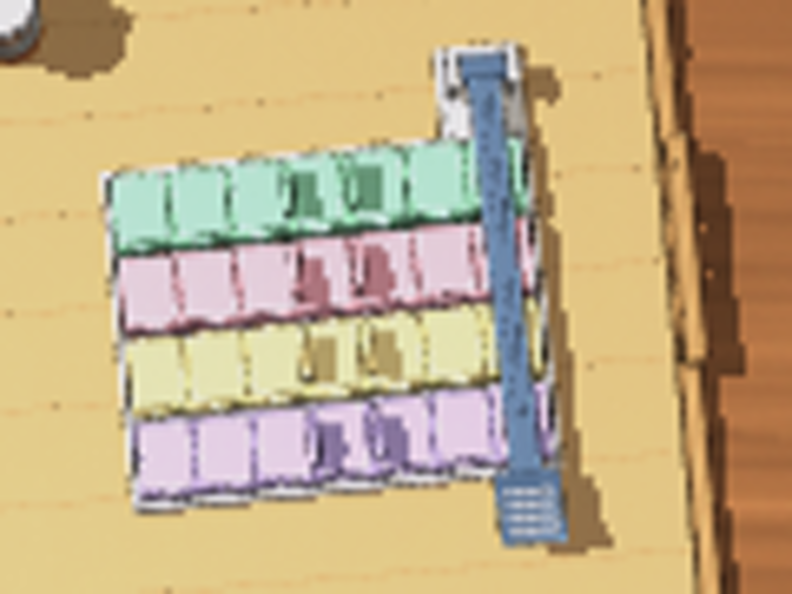

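View pics/c2.png

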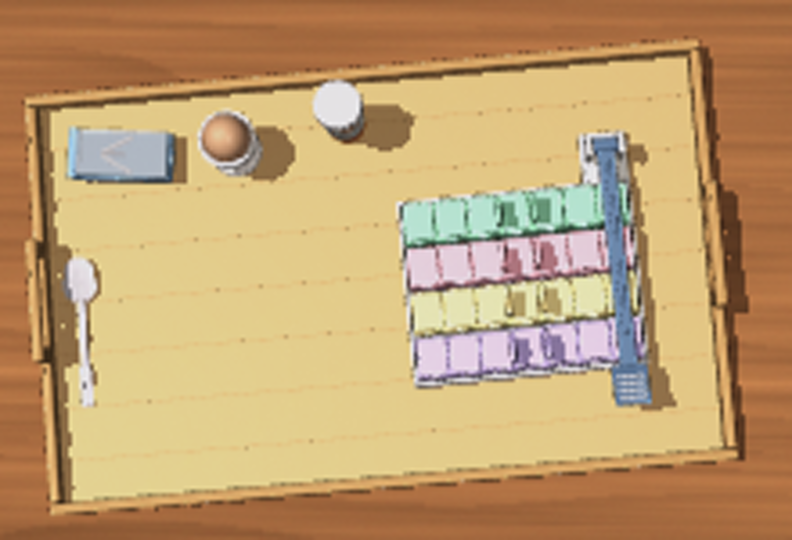

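The crop confirms the choice: the mint row is in the back pocket (c1 centre about (315,195)) with two ears at about (300,190) and (360,185). The lever lies across the right ends, with its tab at (530,508). Now I'll fit the poses.

```bash
cat > fit.py <<'E'
from h import *
from scipy.optimize import least_squares
def fit(cam,pts,init):
    W=lambda q,P:np.array([q[0]+P[0]*np.cos(q[2])-P[1]*np.sin(q[2]),q[1]+P[0]*np.sin(q[2])+P[1]*np.cos(q[2]),P[2]])
    f=lambda q:np.concatenate([pix(cam,W(q,P))-uv for P,uv in pts])
    r=least_squares(f,init,loss='soft_l1'); return r.x,f(r.x).reshape(-1,2)
E
python3 - <<'E'
from fit import *
c1=lambda x,y:np.array([285+x/6.6,125+y/6.6])-0.4
c2=lambda x,y:np.array([190+x/3.6,95+y/3.6])-0.4
T=[((.18,.29,.024),c2(25,100)),((.18,-.29,.024),c2(700,41)),((-.18,-.29,.024),c2(742,455)),((-.18,.29,.024),c2(53,513))]
q,r=fit('top',T,[.6,0,0]);print('tray',q,r.round(1).tolist())
F=[((.074,.095,.039),c1(112,175)),((.074,-.095,.039),c1(525,138)),((-.074,.095,.039),c1(138,490)),((-.074,-.095,.039),c1(552,455)),
((-.097,-.080,.0495),c1(531,510))]
q,r=fit('top',F,[.6,-.1,0]);print('frame',q,r.round(1).tolist())
d=np.load('pics/top0.npy')
p=cv2.imread('pics/top0.png')
for n,uv in dict(tab=c1(531,512),mintlid=c1(435,180),mintlid2=c1(145,210),lil=c1(165,460),floor=c2(250,350),hinge=c1(485,65)).items():
    u,v=np.round(uv).astype(int); print(n,u,v,w2('top',u,v,d[v,u]).round(4))
E
```

```text
tray [0.53691214 0.07006597 0.10402423] [[-0.1, -0.9], [0.2, -1.4], [0.0, 0.8], [-0.1, 1.2]]
frame [ 0.53336053 -0.05186607  0.10300691] [[-0.2, -0.5], [0.1, -0.4], [-0.1, 0.5], [0.5, 0.4], [-0.3, -0.1]]
tab 365 202 [ 0.4442 -0.1418  0.0548]
mintlid 351 152 [ 0.595  -0.0992  0.0406]
mintlid2 307 156 [0.58   0.0327 0.0456]
lil 310 194 [0.466  0.0215 0.0434]
floor 259 192 [0.4725 0.1803 0.0071]
hinge 358 134 [ 0.6477 -0.1189  0.0515]
```

```bash
cat >> fit.py <<'E'
FR=np.array([.5334,-.0519,.103])
def FW(P,q=FR): # frame coords (z above tray floor) -> world
    return np.array([q[0]+P[0]*np.cos(q[2])-P[1]*np.sin(q[2]),q[1]+P[0]*np.sin(q[2])+P[1]*np.cos(q[2]),P[2]+.008])
def WF(X,q=FR):
    d=np.array(X[:2])-q[:2];c,s=np.cos(q[2]),np.sin(q[2]);return np.array([c*d[0]+s*d[1],-s*d[0]+c*d[1],X[2]-.008])
E
python3 - <<'E'
from fit import *
for cam,(x0,y0,w,h,k) in dict(top=(285,120,120,90,6.6),scene=(215,140,135,115,5)).items():
    im=cv2.imread(f'pics/{cam}0.png')[y0:y0+h,x0:x0+w]
    im=cv2.resize(im,None,fx=k,fy=k,interpolation=cv2.INTER_CUBIC)
    def d(P,c):
        u=((pix(cam,FW(P))+.5-[x0,y0])*k).astype(int); return tuple(int(a) for a in u)
    def poly(L,c): cv2.polylines(im,[np.array([d(P,c) for P in L])],True,c,1)
    for xc in(-.057,-.019,.019,.057):
        poly([(xc+a*.017,b*.095,.031) for a,b in((1,1),(1,-1),(-1,-1),(-1,1))],(0,0,255))
        for s in(1,-1): poly([(xc-.011,s*.0145,.031),(xc-.011,s*.0145,.057),(xc+.011,s*.0145,.057),(xc+.011,s*.0145,.031)],(255,0,0))
    poly([(.105,-.073,.039),(.105,-.087,.039),(-.081,-.087,.039),(-.081,-.073,.039)],(0,255,0))
    poly([(-.079,-.065,.039),(-.079,-.095,.039),(-.113,-.095,.049),(-.113,-.065,.049)],(0,255,0))
    cv2.imwrite(f'pics/ov_{cam}.png',im)
E
```

```text
(no output)
```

View pics/ov_top.png

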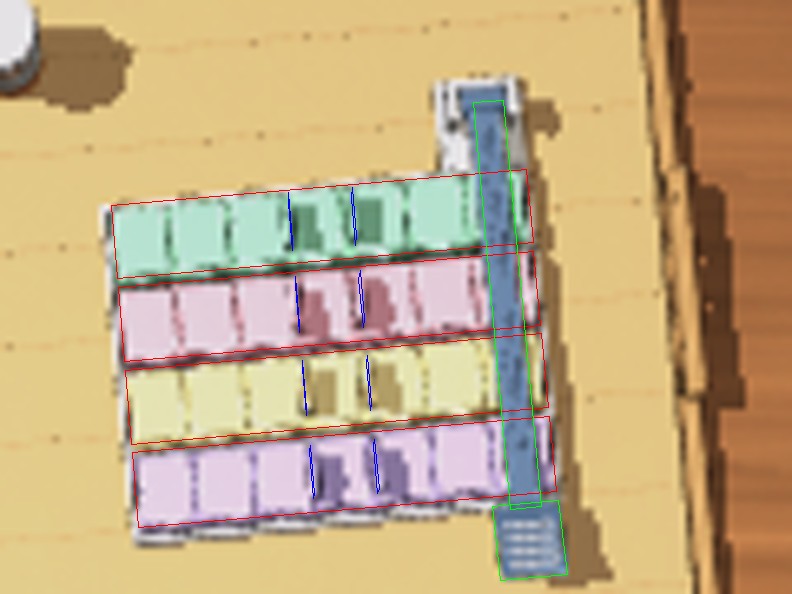

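View pics/ov_scene.png

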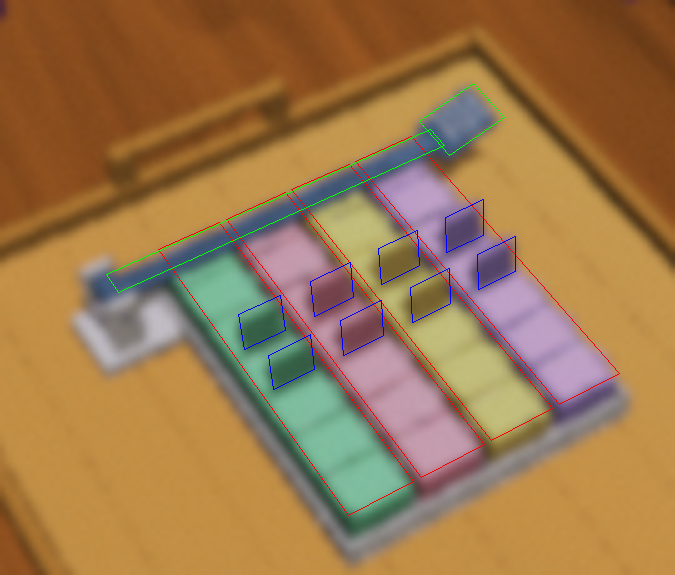

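```bash
cat >> fit.py <<'E'
def st(target=None):
    s=manip.sense(); x,y,z,w=s['tool_rot']; 
    from scipy.spatial.transform import Rotation as Rn
    M=Rn.from_quat(s['tool_rot']).as_matrix(); yaw=np.arctan2(M[1,0],M[0,0])
    tcp=WF(s['tcp_pos'])*1000
    print('t',round(s['t'],2),'TCPframe mm',tcp.round(1),'spin needed deg',round(np.degrees(yaw-FR[2]),2),'tilt',M[:,2].round(3),'F',s['force'].round(1),'gap',round(s['finger_gap'],3))
    if target is not None:
        d=np.array(target)-tcp; print(' need tool dx,dy,dz mm (after yaw aligned):',d[0].round(1),(-d[1]).round(1),(-d[2]).round(1))
E
python3 - <<'E'
from fit import *
st([-97,-80,180]); print(FW((-.097,-.08,.0415)),manip.finger_overhang)
E
```

```text
t 0.1 TCPframe mm [-389.6 -503.1  295. ] spin needed deg 12.54 tilt [-0.     0.002 -1.   ] F [-0.7 -0.2 -0.2] gap 1.004
 need tool dx,dy,dz mm (after yaw aligned): 292.6 -423.1 115.0
[ 0.44513952 -0.14144936  0.0495    ] 0.0726
```

Emit:
apply_moves(
  increments=[
    [[0, 0, 0, 6.2], [0, 0, 0, 6.2], [0, 0, 0, 0.2]],
  ],
)

```text
t: 0.4
tcp_pos: [0.1975, -0.5914, 0.3012]
tool_rot: [0.999, 0.047, -0.0, -0.003]
force: [0.3, -1.5, -0.4]
finger_gap: 1.001
```

```bash
python3 -c "
from fit import *
st([-97,-80,180])"
```

```text
t 0.4 TCPframe mm [-389.6 -502.1  293.2] spin needed deg -0.49 tilt [-0.001  0.006 -1.   ] F [ 0.3 -1.5 -0.4] gap 1.001
 need tool dx,dy,dz mm (after yaw aligned): 292.6 -422.1 113.2
```

Emit:
apply_moves(
  increments=[
    [[0.027, -0.039, 0, -0.4], [0.027, -0.039, 0, 0], [0.027, -0.039, 0, 0], [0.027, -0.039, 0, 0], [0.027, -0.039, 0, 0]],
  ],
)

```text
t: 0.9
tcp_pos: [0.3117, -0.3837, 0.2997]
tool_rot: [0.999, 0.052, -0.0, -0.001]
force: [0.2, -1.0, 0.1]
finger_gap: 0.999
```

Emit:
apply_moves(
  increments=[
    [[0.027, -0.039, 0, 0], [0.027, -0.039, 0, 0], [0.027, -0.039, 0, 0], [0.027, -0.039, 0, 0], [0, 0, 0, 0]],
  ],
)

```text
t: 1.4
tcp_pos: [0.4056, -0.2047, 0.2998]
tool_rot: [0.998, 0.06, -0.0, -0.002]
force: [0.1, -0.0, -0.3]
finger_gap: 1.001
```

```bash
python3 -c "
from fit import *
st([-97,-80,180])"
```

```text
t 1.4 TCPframe mm [-142.8 -138.9  291.8] spin needed deg 0.97 tilt [-0.001  0.005 -1.   ] F [ 0.1 -0.  -0.3] gap 1.001
 need tool dx,dy,dz mm (after yaw aligned): 45.8 -58.9 111.8
```

Emit:
apply_moves(
  increments=[
    [[0.023, -0.03, 0, 0.9], [0.023, -0.03, 0, 0], [0, 0, 0.035, 0], [0, 0, 0.035, 0], [0, 0, 0, 0]],
  ],
)

```text
t: 1.9
tcp_pos: [0.4485, -0.139, 0.2301]
tool_rot: [0.998, 0.059, 0.003, 0.001]
force: [-0.9, 0.4, -0.6]
finger_gap: 0.999
```

```bash
python3 -c "
from fit import *
st([-97,-80,98])
p,d=snap('scene','s1'); cv2.imwrite('pics/s1c.png',cv2.resize(p[90:290,180:400,::-1],None,fx=3,fy=3))
p,d=snap('top','t1'); cv2.imwrite('pics/t1c.png',cv2.resize(p[105:255,270:430,::-1],None,fx=4,fy=4))"
```

```text
t 1.9 TCPframe mm [-93.4 -77.9 222.1] spin needed deg 0.84 tilt [ 0.006 -0.001 -1.   ] F [-0.9  0.4 -0.6] gap 0.999
 need tool dx,dy,dz mm (after yaw aligned): -3.6 2.1 124.1
```

View pics/s1c.png

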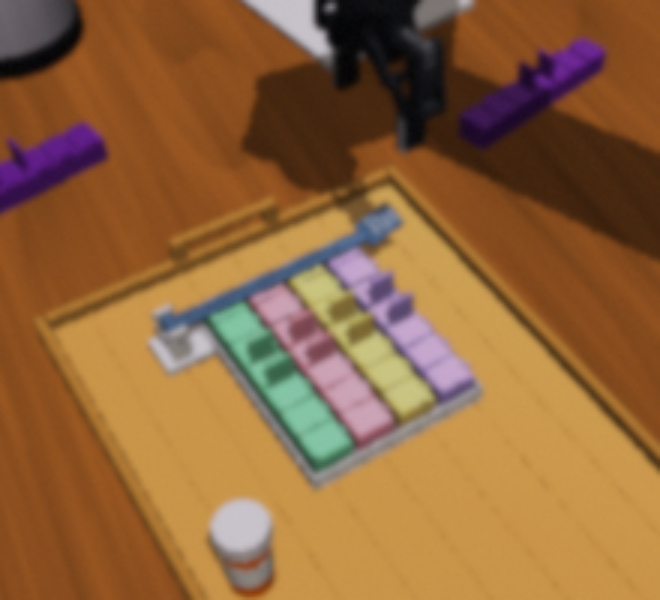

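View pics/t1c.png

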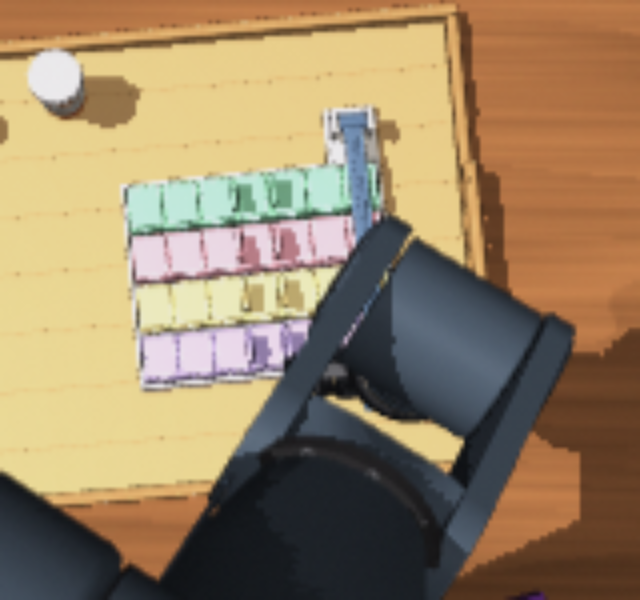

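The scene view shows the open fingers (at (345,70) and (410,130) in the crop) above and either side of the tab (380,222). The lever is untouched, so I'm descending.

Emit:
apply_moves(
  increments=[
    [[-0.004, 0.002, 0.03, 0.8], [0, 0, 0.03, 0], [0, 0, 0.03, 0], [0, 0, 0.015, 0], [0, 0, 0, 0]],
  ],
)

```text
t: 2.5
tcp_pos: [0.4549, -0.1518, 0.1342]
tool_rot: [0.999, 0.05, 0.015, 0.01]
force: [-0.1, -0.9, 0.3]
finger_gap: 1.002
```

```bash
python3 -c "
from fit import *
st([-97,-80,98])"
```

```text
t 2.5 TCPframe mm [-88.4 -91.3 126.2] spin needed deg -0.12 tilt [ 0.032 -0.018 -0.999] F [-0.1 -0.9  0.3] gap 1.002
 need tool dx,dy,dz mm (after yaw aligned): -8.6 -11.3 28.2
```

Emit:
apply_moves(
  increments=[
    [[0, 0, 0, 0], [0, 0, 0, 0]],
  ],
)

```text
t: 2.7
tcp_pos: [0.4564, -0.1537, 0.1369]
tool_rot: [0.999, 0.05, 0.018, 0.011]
force: [0.5, -0.4, 0.2]
finger_gap: 1.004
```

```bash
python3 -c "
from fit import *
st([-97,-80,98]);s=manip.sense();print(s['q'],s['qd'])"
```

```text
t 2.7 TCPframe mm [-87.1 -93.4 128.9] spin needed deg -0.16 tilt [ 0.036 -0.021 -0.999] F [ 0.5 -0.4  0.2] gap 1.004
 need tool dx,dy,dz mm (after yaw aligned): -9.9 -13.4 30.9
[-0.55821351  0.62263451  1.94653827  0.00281882  0.53065871  0.91033082] [-0.00578715 -0.02706599 -0.01543062 -0.00250013  0.01325249 -0.00305294]
```

Emit:
apply_moves(
  increments=[
    [[0, 0, -0.03, 0], [0, 0, -0.03, 0], [0, 0, 0, 0]],
  ],
)

```text
t: 3.0
tcp_pos: [0.4553, -0.1537, 0.2019]
tool_rot: [0.998, 0.05, 0.02, 0.013]
force: [0.3, -0.5, 0.4]
finger_gap: 1.001
```

```bash
python3 -c "
from fit import *
st([-97,-80,98]);s=manip.sense();print(s['q'],s['qd'])"
```

```text
t 3.0 TCPframe mm [-88.1 -93.2 193.9] spin needed deg -0.16 tilt [ 0.041 -0.024 -0.999] F [ 0.3 -0.5  0.4] gap 1.001
 need tool dx,dy,dz mm (after yaw aligned): -8.9 -13.2 95.9
[-0.55929595  0.49235395  1.91157477  0.00215893  0.69067911  0.91011842] [-0.00471827  0.02173166  0.01662681 -0.00139955 -0.01207459 -0.00050655]
```

Emit:
apply_moves(
  increments=[
    [[0, 0, 0, 0], [0, 0, 0, 0], [0, 0, 0, 0]],
  ],
)

```text
t: 3.3
tcp_pos: [0.4554, -0.1539, 0.2035]
tool_rot: [0.998, 0.05, 0.021, 0.014]
force: [-0.3, 0.3, -0.9]
finger_gap: 0.997
```

```bash
python3 -c "
from fit import *
st([-97,-80,98]);s=manip.sense();print(s['q'],s['qd'])"
```

```text
t 3.3 TCPframe mm [-88.  -93.4 195.5] spin needed deg -0.14 tilt [ 0.044 -0.026 -0.999] F [-0.3  0.3 -0.9] gap 0.997
 need tool dx,dy,dz mm (after yaw aligned): -9.0 -13.4 97.5
[-0.55945342  0.48868843  1.91193738  0.00210614  0.69007704  0.9097903 ] [ 0.00044702  0.00128109  0.0035071  -0.00038754 -0.00225058 -0.00195261]
```

Emit:
apply_moves(
  increments=[
    [[0, 0, 0, 0], [0, 0, 0, 0], [0, 0, 0, 0], [0, 0, 0, 0], [0, 0, 0, 0]],
  ],
)

```text
t: 3.8
tcp_pos: [0.4544, -0.1533, 0.201]
tool_rot: [0.998, 0.05, 0.019, 0.012]
force: [-1.0, 0.8, -0.0]
finger_gap: 1.003
```

```bash
python3 -c "
from fit import *
st([-97,-80,98]);s=manip.sense();print(s['q'],s['qd'])"
```

```text
t 3.8 TCPframe mm [-89.  -92.7 193. ] spin needed deg -0.15 tilt [ 0.039 -0.023 -0.999] F [-1.   0.8 -0. ] gap 1.003
 need tool dx,dy,dz mm (after yaw aligned): -8.0 -12.7 95.0
[-0.55955432  0.49341762  1.91348527  0.00207606  0.68971603  0.90972255] [-0.00084391  0.00550868  0.00037749 -0.00015923 -0.00114892  0.00152184]
```

Emit:
apply_moves(
  increments=[
    [[0, 0, 0.02, 0]],
  ],
)

```text
t: 3.9
tcp_pos: [0.4565, -0.1544, 0.1824]
tool_rot: [0.998, 0.05, 0.021, 0.014]
force: [0.3, -0.6, -0.1]
finger_gap: 0.995
```

```bash
python3 -c "
from fit import *
st([-97,-80,98]);s=manip.sense();print(s['q'],s['qd'])"
```

```text
t 3.9 TCPframe mm [-87.  -94.1 174.4] spin needed deg -0.13 tilt [ 0.043 -0.026 -0.999] F [ 0.3 -0.6 -0.1] gap 0.995
 need tool dx,dy,dz mm (after yaw aligned): -10.0 -14.1 76.4
[-0.55928879  0.53026776  1.9242772   0.00224393  0.6367575   0.90958799] [-3.79983854e-03  4.32640528e-01  1.40087978e-01  2.95605523e-04
 -5.45284463e-01 -1.66520424e-03]
```

Emit:
apply_moves(
  increments=[
    [[0, 0, 0, 0]],
  ],
)

```text
t: 4.0
tcp_pos: [0.4555, -0.1539, 0.181]
tool_rot: [0.998, 0.05, 0.019, 0.013]
force: [-0.8, -0.2, -0.1]
finger_gap: 0.998
```

```bash
python3 -c "
from fit import *
st([-97,-80,98]);s=manip.sense();print(s['q'],s['qd'])"
```

```text
t 4.0 TCPframe mm [-87.9 -93.5 173. ] spin needed deg -0.14 tilt [ 0.04  -0.023 -0.999] F [-0.8 -0.2 -0.1] gap 0.998
 need tool dx,dy,dz mm (after yaw aligned): -9.1 -13.5 75.0
[-0.55941981  0.53290675  1.9256823   0.00226067  0.63687487  0.90961395] [ 0.00400593 -0.05349639 -0.03081066  0.00249594  0.01974353  0.000331  ]
```

Emit:
apply_moves(
  increments=[
    [[0, 0, 0, 0], [0, 0, 0, 0], [0, 0, 0, 0], [0, 0, 0, 0], [0, 0, 0, 0]],
  ],
)

```text
t: 4.5
tcp_pos: [0.4562, -0.1542, 0.1827]
tool_rot: [0.998, 0.05, 0.02, 0.013]
force: [-0.2, 0.0, 0.2]
finger_gap: 1.004
```

Emit:
apply_moves(
  increments=[
    [[0, 0, 0, 0], [0, 0, 0, 0], [0, 0, 0, 0], [0, 0, 0, 0], [0, 0, 0, 0]],
  ],
)

```text
t: 5.0
tcp_pos: [0.4564, -0.1543, 0.1832]
tool_rot: [0.998, 0.05, 0.021, 0.014]
force: [-0.0, -0.2, -0.2]
finger_gap: 1.002
```

```bash
python3 -c "
from fit import *
st([-97,-80,98]);s=manip.sense();print(s['q'],s['qd'])"
```

```text
t 5.0 TCPframe mm [-87.2 -94.  175.2] spin needed deg -0.12 tilt [ 0.043 -0.025 -0.999] F [-0.  -0.2 -0.2] gap 1.002
 need tool dx,dy,dz mm (after yaw aligned): -9.8 -14.0 77.2
[-0.55922989  0.52870285  1.92374547  0.00221198  0.63958043  0.90957309] [-1.99119635e-04  8.75796462e-04 -2.73507861e-04 -1.84141788e-04
  1.53614563e-04 -9.96447121e-05]
```

Emit:
apply_moves(
  increments=[
    [[0, 0, -0.03, 0], [0, 0, -0.03, 0], [0, 0, -0.03, 0], [0, 0, 0, 0], [0, 0, 0, 0]],
  ],
)

```text
t: 5.5
tcp_pos: [0.4518, -0.1518, 0.2748]
tool_rot: [0.998, 0.05, 0.019, 0.012]
force: [-0.5, -0.5, 0.3]
finger_gap: 1.002
```

```bash
python3 -c "
from fit import *
st([-97,-80,98]);s=manip.sense();print(s['q'],s['qd'])"
```

```text
t 5.5 TCPframe mm [-91.4 -90.9 266.8] spin needed deg -0.14 tilt [ 0.039 -0.023 -0.999] F [-0.5 -0.5  0.3] gap 1.002
 need tool dx,dy,dz mm (after yaw aligned): -5.6 -10.9 168.8
[-5.59719498e-01  3.60810197e-01  1.85097698e+00  1.75357421e-03
  8.84452490e-01  9.10002010e-01] [ 0.00231277 -0.02827894 -0.02090939  0.0013164   0.00533484 -0.00078689]
```

Emit:
apply_moves(
  increments=[
    [[-0.003, -0.006, 0, 0], [-0.003, -0.006, 0, 0], [0, 0, 0, 0]],
  ],
)

```text
t: 5.8
tcp_pos: [0.4427, -0.1387, 0.2717]
tool_rot: [0.999, 0.05, 0.017, 0.011]
force: [-1.2, -0.2, -0.3]
finger_gap: 1.001
```

```bash
python3 -c "
from fit import *
st([-97,-80,98]);s=manip.sense();print(s['q'],s['qd'])"
```

```text
t 5.8 TCPframe mm [-99.2 -77.1 263.7] spin needed deg -0.17 tilt [ 0.034 -0.02  -0.999] F [-1.2 -0.2 -0.3] gap 1.001
 need tool dx,dy,dz mm (after yaw aligned): 2.2 2.9 165.7
[-5.45724516e-01  3.51504467e-01  1.88050714e+00  1.08026580e-03
  8.70031235e-01  9.24805806e-01] [-0.00212683  0.01407945  0.00236194 -0.00192908 -0.0119226   0.00187366]
```

Emit:
apply_moves(
  increments=[
    [[0, 0, 0.03, 0], [0, 0, 0.03, 0], [0, 0, 0.03, 0]],
  ],
)

```text
t: 6.1
tcp_pos: [0.4478, -0.141, 0.1816]
tool_rot: [0.998, 0.05, 0.02, 0.013]
force: [1.0, 0.2, 0.0]
finger_gap: 0.998
```

```bash
python3 -c "
from fit import *
st([-97,-80,98]);s=manip.sense();print(s['q'],s['qd'])"
```

```text
t 6.1 TCPframe mm [-94.3 -79.9 173.6] spin needed deg -0.09 tilt [ 0.042 -0.025 -0.999] F [1.  0.2 0. ] gap 0.998
 need tool dx,dy,dz mm (after yaw aligned): -2.7 0.1 75.6
[-5.44106224e-01  5.21677191e-01  1.95402849e+00  1.27674720e-03
  6.17264833e-01  9.24727486e-01] [ 2.70272440e-04  6.24505264e-01  2.07353279e-01  2.37522153e-03
 -8.35976562e-01 -2.73789188e-04]
```

```bash
cat >> fit.py <<'E'
def gp(target=None,ahead=54):
    from scipy.spatial.transform import Rotation as Rn
    s=manip.sense(); M=Rn.from_quat(s['tool_rot']).as_matrix(); yaw=np.arctan2(M[1,0],M[0,0])
    X=s['tcp_pos']+M[:,2]*ahead/1000; g=WF(X)*1000
    print('t',round(s['t'],2),'P',g.round(1),'spin',round(np.degrees(yaw-FR[2]),2),'tilt',M[:2,2].round(3),'F',s['force'].round(1),'gap',round(s['finger_gap'],3))
    if target is not None:
        W=FW(np.array(target)/1000); print('  tool need mm',((M.T@(W-X))*1000).round(1))
E
python3 -c "
from fit import *
gp([-97,-80,43])"
```

```text
t 6.1 P [-92.2 -81.4 119.7] spin -0.09 tilt [ 0.042 -0.025] F [1.  0.2 0. ] gap 0.998
  tool need mm [-7.9 -3.6 76.4]
```

Emit:
apply_moves(
  increments=[
    [[-0.005, -0.002, 0.03, 0], [0, 0, 0, 0], [-0.003, -0.002, 0.03, 0], [0, 0, 0, 0]],
  ],
)

```text
t: 6.5
tcp_pos: [0.4402, -0.138, 0.1157]
tool_rot: [0.999, 0.051, 0.016, 0.011]
force: [-0.0, 1.5, 0.2]
finger_gap: 0.998
```

```bash
python3 -c "
from fit import *
gp([-97,-80,43])"
```

```text
t 6.5 P [-99.8 -77.3  53.8] spin -0.07 tilt [ 0.034 -0.019] F [-0.   1.5  0.2] gap 0.998
  tool need mm [ 2.5  2.5 10.9]
```

Emit:
apply_moves(
  increments=[
    [[0.002, 0.002, 0.01, 0], [0, 0, 0, 0]],
  ],
)

```text
t: 6.7
tcp_pos: [0.4445, -0.1409, 0.1074]
tool_rot: [0.998, 0.051, 0.018, 0.012]
force: [0.1, 0.7, -0.1]
finger_gap: 1.0
```

Emit:
apply_moves(
  increments=[
    [[0, 0, 0, 0], [0, 0, 0, 0], [0, 0, 0, 0], [0, 0, 0, 0], [0, 0, 0, 0]],
  ],
  fingers=0.0,
  newtons=25,
)

```text
t: 7.2
tcp_pos: [0.4463, -0.1403, 0.1118]
tool_rot: [0.998, 0.05, 0.021, 0.013]
force: [1.7, 0.5, -3.1]
finger_gap: 0.339
```

```bash
python3 -c "
from fit import *
gp([-97,-80,43])"
```

```text
t 7.2 P [-93.6 -80.5  49.9] spin -0.12 tilt [ 0.044 -0.023] F [ 1.7  0.5 -3.1] gap 0.339
  tool need mm [-3.7 -0.7  6.7]
```

Emit:
apply_moves(
  increments=[
    [[0.002, 0, -0.025, 0], [0.006, 0, -0.025, 0], [0.008, 0, -0.025, 0]],
  ],
)

```text
t: 7.5
tcp_pos: [0.4616, -0.1384, 0.1874]
tool_rot: [0.998, 0.052, 0.023, 0.014]
force: [8.7, 2.5, -5.8]
finger_gap: 0.339
```

```bash
python3 -c "
from fit import *
gp([-70.5,-80,132])"
```

```text
t 7.5 P [-77.9 -80.3 125.5] spin 0.07 tilt [ 0.047 -0.026] F [ 8.7  2.5 -5.8] gap 0.339
  tool need mm [ 7.7 -0.1 -6.2]
```

Emit:
apply_moves(
  increments=[
    [[0.013, 0, -0.014, 0], [0.015, 0, -0.018, 0], [0.015, 0, -0.017, 0]],
  ],
)

```text
t: 7.8
tcp_pos: [0.4993, -0.1336, 0.2418]
tool_rot: [0.998, 0.055, 0.019, 0.016]
force: [6.2, -0.7, -4.4]
finger_gap: 0.342
```

```bash
python3 -c "
from fit import *
gp([-34.3,-80,179.5])"
```

```text
t 7.8 P [-40.4 -79.6 179.9] spin 0.46 tilt [ 0.039 -0.03 ] F [ 6.2 -0.7 -4.4] gap 0.342
  tool need mm [6.  0.5 0.6]
```

Emit:
apply_moves(
  increments=[
    [[0.016, 0, -0.008, 0], [0.016, 0, -0.012, 0], [0.012, 0, -0.008, 0]],
  ],
)

```text
t: 8.1
tcp_pos: [0.541, -0.1284, 0.2762]
tool_rot: [0.998, 0.057, 0.017, 0.018]
force: [5.3, -0.2, -5.5]
finger_gap: 0.346
```

```bash
python3 -c "
from fit import *
gp([5.5,-80,209.5])
p,d=snap('scene','s2'); cv2.imwrite('pics/s2c.png',cv2.resize(p[50:250,200:420,::-1],None,fx=3,fy=3))"
```

```text
t 8.1 P [  1.5 -78.9 214.2] spin 0.65 tilt [ 0.036 -0.034] F [ 5.3 -0.2 -5.5] gap 0.346
  tool need mm [3.9 0.9 4.9]
```

View pics/s2c.png

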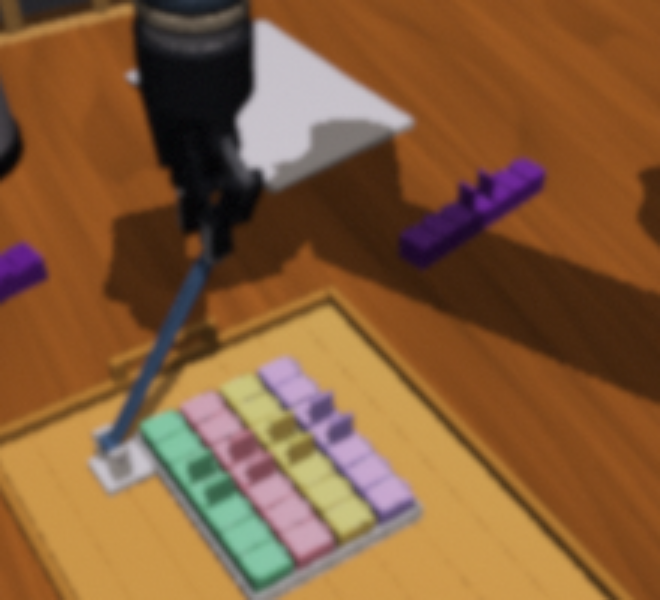

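The lever is up, with its arm running from (110,440) to the pinch at (212,250), and the mint row is still in its pocket. Next I release and rise.

Emit:
apply_moves(
  increments=[
    [[0, 0, 0, 0], [0, 0, 0, 0], [0, 0, 0, 0], [0, 0, 0, 0]],
  ],
  fingers=1.0,
)

```text
t: 8.55
tcp_pos: [0.5409, -0.1279, 0.2769]
tool_rot: [0.998, 0.057, 0.017, 0.018]
force: [1.1, 0.8, -0.5]
finger_gap: 0.983
```

Emit:
apply_moves(
  increments=[
    [[0, 0, -0.025, 0], [0, 0, -0.025, 0], [0, 0, -0.025, 0], [0, 0, 0, 0]],
  ],
)

```text
t: 8.95
tcp_pos: [0.5353, -0.1254, 0.3508]
tool_rot: [0.998, 0.056, 0.013, 0.016]
force: [0.8, -0.0, 0.2]
finger_gap: 1.001
```

```bash
python3 -c "
from fit import *
gp([57,-0,200])"
```

```text
t 8.95 P [ -4.3 -75.1 288.8] spin 0.59 tilt [ 0.027 -0.031] F [ 0.8 -0.   0.2] gap 1.001
  tool need mm [ 60.  -77.5  87.6]
```

Emit:
apply_moves(
  increments=[
    [[0.01, -0.03, 0, 0.5], [0.025, -0.025, 0, 0], [0.025, -0.022, 0, 0], [0, 0, 0, 0]],
  ],
  fingers=0.7,
)

```text
t: 9.35
tcp_pos: [0.5857, -0.0417, 0.3459]
tool_rot: [0.999, 0.049, 0.01, 0.016]
force: [-0.3, -0.3, -0.6]
finger_gap: 0.7
```

```bash
python3 -c "
from fit import *
gp([57,-0,120])
p,d=snap('scene','s3'); cv2.imwrite('pics/s3c.png',cv2.resize(p[50:270,200:420,::-1],None,fx=2.7,fy=2.7))"
```

```text
t 9.35 P [ 54.1   2.9 284. ] spin -0.23 tilt [ 0.022 -0.031] F [-0.3 -0.3 -0.6] gap 0.7
  tool need mm [-1.00e-01 -2.50e+00  1.64e+02]
```

View pics/s3c.png

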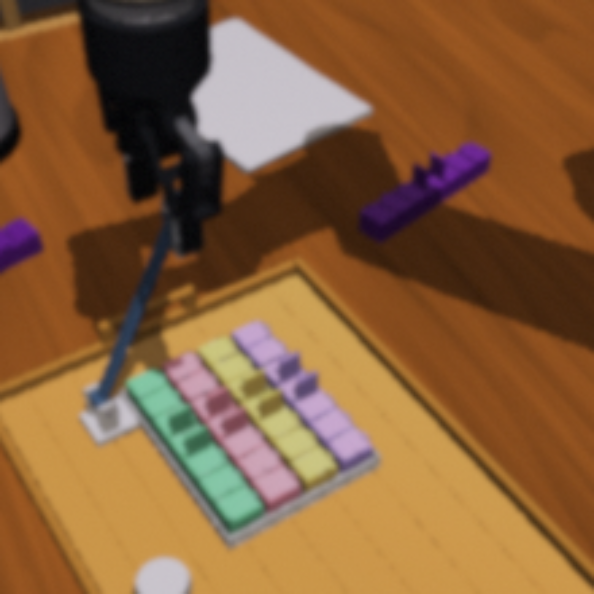

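Emit:
apply_moves(
  increments=[
    [[0, -0.001, 0.04, 0], [0, -0.001, 0.04, 0], [0, 0, 0.04, 0], [0, 0, 0.03, 0], [0, 0, 0, 0]],
  ],
)

```text
t: 9.9
tcp_pos: [0.5833, -0.0496, 0.1895]
tool_rot: [0.999, 0.048, 0.007, 0.017]
force: [-0.7, 0.5, 0.2]
finger_gap: 0.703
```

```bash
python3 -c "
from fit import *
gp([57,-0,53])"
```

```text
t 9.9 P [ 50.5  -4.7 127.5] spin -0.37 tilt [ 0.015 -0.034] F [-0.7  0.5  0.2] gap 0.703
  tool need mm [ 5.6 -7.4 74.4]
```

Emit:
apply_moves(
  increments=[
    [[0.004, -0.006, 0.025, -0.4], [0.002, -0.002, 0.02, 0], [0, 0, 0, 0]],
  ],
)

```text
t: 10.2
tcp_pos: [0.5883, -0.0452, 0.1449]
tool_rot: [0.999, 0.05, 0.006, 0.018]
force: [0.5, 0.2, 0.6]
finger_gap: 0.701
```

```bash
python3 -c "
from fit import *
gp([57,-0,53])
p,d=snap('scene','s4'); cv2.imwrite('pics/s4c.png',cv2.resize(p[110:270,200:370,::-1],None,fx=3.5,fy=3.5))"
```

```text
t 10.2 P [55.9 -0.9 83. ] spin -0.11 tilt [ 0.015 -0.035] F [0.5 0.2 0.6] gap 0.701
  tool need mm [ 0.7 -2.  29.9]
```

View pics/s4c.png

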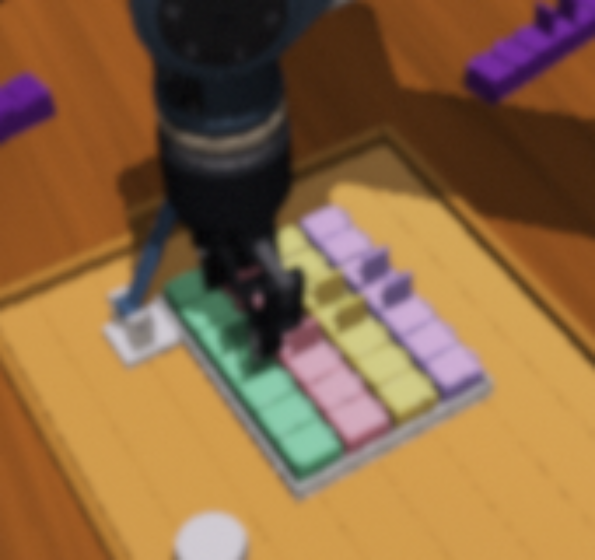

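Emit:
apply_moves(
  increments=[
    [[0.001, -0.002, 0.016, 0], [0, 0, 0, 0], [0, 0, 0.01, 0], [0, 0, 0, 0]],
  ],
)

```text
t: 10.65
tcp_pos: [0.592, -0.0455, 0.1231]
tool_rot: [0.998, 0.05, 0.011, 0.019]
force: [-0.2, 0.6, 0.2]
finger_gap: 0.698
```

```bash
python3 -c "
from fit import *
gp([57,-0,53])
p,d=snap('scene','s5'); cv2.imwrite('pics/s5c.png',cv2.resize(p[150:250,230:350,::-1],None,fx=5,fy=5,interpolation=cv2.INTER_CUBIC))"
```

```text
t 10.65 P [60.  -1.8 61.2] spin -0.15 tilt [ 0.024 -0.038] F [-0.2  0.6  0.2] gap 0.698
  tool need mm [-3.2 -2.2  8.1]
```

View pics/s5c.png

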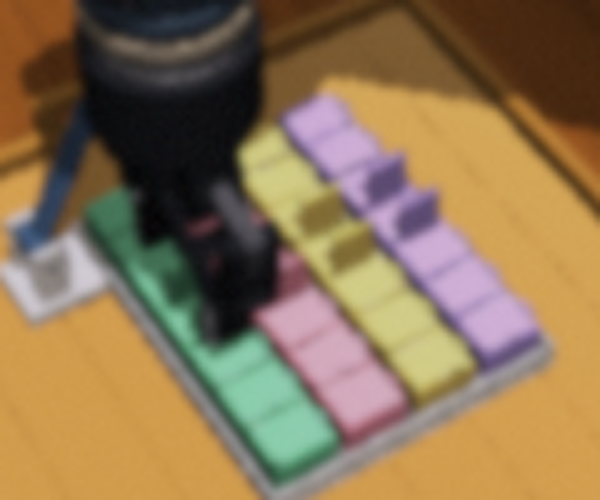

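The open fingers straddle the mint row's ears: the near finger is at (225,320), the far one at (150,220), and an ear shows at (178,275). I'll lower the last few mm and close.

Emit:
apply_moves(
  increments=[
    [[-0.003, -0.002, 0.007, 0], [0, 0, 0, 0]],
  ],
)

```text
t: 10.9
tcp_pos: [0.5897, -0.0442, 0.1168]
tool_rot: [0.998, 0.05, 0.012, 0.02]
force: [0.4, -0.3, 0.5]
finger_gap: 0.7
```

```bash
python3 -c "
from fit import *
gp([57,-0,53])"
```

```text
t 10.9 P [58.  -0.3 54.8] spin -0.14 tilt [ 0.027 -0.038] F [ 0.4 -0.3  0.5] gap 0.7
  tool need mm [-1.1 -0.4  1.8]
```

Emit:
apply_moves(
  increments=[
    [[-0.001, 0, 0.001, 0], [0, 0, 0, 0], [0, 0, 0, 0], [0, 0, 0, 0], [0, 0, 0, 0]],
  ],
  fingers=0.0,
  newtons=40,
)

```text
t: 11.4
tcp_pos: [0.5882, -0.0434, 0.1166]
tool_rot: [0.998, 0.05, 0.012, 0.019]
force: [-0.3, -0.3, 0.6]
finger_gap: 0.376
```

```bash
python3 -c "
from fit import *
gp([57,-0,53])"
```

```text
t 11.4 P [56.6  0.7 54.7] spin -0.15 tilt [ 0.026 -0.037] F [-0.3 -0.3  0.6] gap 0.376
  tool need mm [0.4 0.7 1.7]
```

Emit:
apply_moves(
  increments=[
    [[0.0003, 0.0004, -0.01, 0], [0.0003, 0.0004, -0.01, 0], [0.0003, 0.0004, -0.01, 0], [0, 0, 0, 0]],
  ],
)

```text
t: 11.8
tcp_pos: [0.589, -0.0437, 0.1487]
tool_rot: [0.998, 0.05, 0.013, 0.019]
force: [0.2, 0.6, -0.9]
finger_gap: 0.375
```

```bash
python3 -c "
from fit import *
gp([57,-0,83])
p,d=snap('scene','s6'); cv2.imwrite('pics/s6c.png',cv2.resize(p[130:270,210:370,::-1],None,fx=4,fy=4,interpolation=cv2.INTER_CUBIC))"
```

```text
t 11.8 P [57.3  0.3 86.8] spin -0.15 tilt [ 0.027 -0.038] F [ 0.2  0.6 -0.9] gap 0.375
  tool need mm [-0.4  0.1  3.8]
```

View pics/s6c.png

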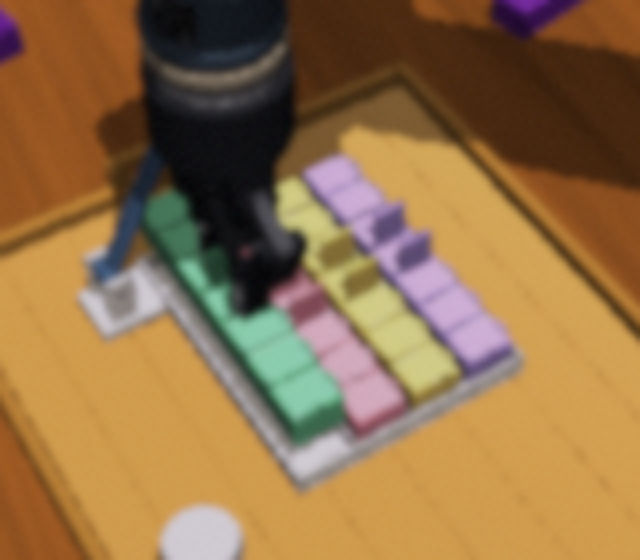

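The mint row is up, with its left end at (310,410) clear of the empty pocket at (320,455) and the ears in the fingers. The lever is still up at (130,230). I'm carrying it left.

Emit:
apply_moves(
  increments=[
    [[0, -0.015, -0.001, 0], [0, -0.025, -0.001, 0], [0, -0.03, -0.001, 0], [0, -0.03, -0.001, 0]],
  ],
)

```text
t: 12.25
tcp_pos: [0.5785, 0.0572, 0.1479]
tool_rot: [0.999, 0.046, 0.012, 0.019]
force: [0.5, -0.8, -2.1]
finger_gap: 0.375
```

```bash
python3 -c "
from fit import *
gp([40,231,83])"
```

```text
t 12.25 P [ 57.2 101.7  85.9] spin -0.61 tilt [ 0.026 -0.038] F [ 0.5 -0.8 -2.1] gap 0.375
  tool need mm [ -18.7 -129.1   -2.6]
```

Emit:
apply_moves(
  increments=[
    [[0, -0.03, -0.001, -0.5], [0, -0.03, -0.001, 0], [0, -0.03, -0.001, 0], [-0.005, -0.02, -0.001, 0], [-0.015, -0.008, 0, 0]],
  ],
)

```text
t: 12.75
tcp_pos: [0.5432, 0.185, 0.1452]
tool_rot: [0.998, 0.052, 0.011, 0.018]
force: [-0.2, -0.5, -0.7]
finger_gap: 0.375
```

```bash
python3 -c "
from fit import *
gp([22,231,55])"
```

```text
t 12.75 P [ 35.3 232.6  83.2] spin 0.14 tilt [ 0.024 -0.035] F [-0.2 -0.5 -0.7] gap 0.375
  tool need mm [-13.8   0.5  28. ]
```

Emit:
apply_moves(
  increments=[
    [[-0.014, 0, 0.012, 0], [0, 0, 0, 0], [0, 0, 0.006, 0], [0, 0, 0, 0]],
  ],
)

```text
t: 13.15
tcp_pos: [0.5253, 0.1878, 0.1257]
tool_rot: [0.998, 0.055, 0.009, 0.018]
force: [0.1, -0.5, -1.2]
finger_gap: 0.383
```

```bash
python3 -c "
from fit import *
gp([22,231,52])
p,d=snap('scene','s7'); cv2.imwrite('pics/s7c.png',cv2.resize(p[170:390,210:460,::-1],None,fx=2.7,fy=2.7,interpolation=cv2.INTER_CUBIC))"
```

```text
t 13.15 P [ 17.4 237.2  63.7] spin 0.45 tilt [ 0.02  -0.035] F [ 0.1 -0.5 -1.2] gap 0.383
  tool need mm [ 4.3  5.8 12. ]
```

View pics/s7c.png

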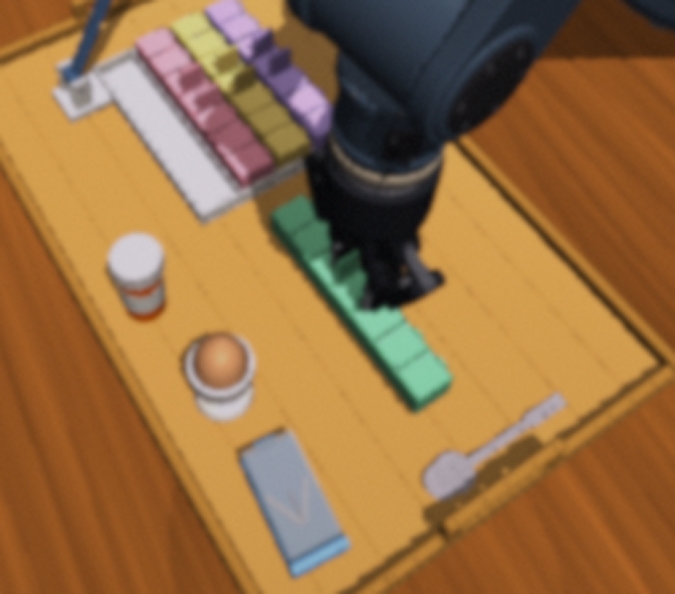

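The row hangs just over the free floor. Its near end at (430,390) is clear of the spoon bowl (450,475), and its far end (295,215) is clear of the frame. Lowering.

Emit:
apply_moves(
  increments=[
    [[0, 0.003, 0.005, 0], [0, 0, 0.003, 0], [0, 0, 0, 0]],
  ],
)

```text
t: 13.5
tcp_pos: [0.5289, 0.1835, 0.1183]
tool_rot: [0.998, 0.054, 0.012, 0.018]
force: [0.5, -0.3, -1.1]
finger_gap: 0.382
```

```bash
python3 -c "
from fit import *
gp([22,231,52])"
```

```text
t 13.5 P [ 21.  232.7  56.4] spin 0.33 tilt [ 0.025 -0.034] F [ 0.5 -0.3 -1.1] gap 0.382
  tool need mm [0.9 1.5 4.4]
```

Emit:
apply_moves(
  increments=[
    [[0, 0, 0.003, 0], [0, 0, 0, 0]],
  ],
)

```text
t: 13.7
tcp_pos: [0.5296, 0.183, 0.1151]
tool_rot: [0.998, 0.054, 0.012, 0.018]
force: [0.1, -0.0, -1.1]
finger_gap: 0.378
```

```bash
python3 -c "
from fit import *
gp([22,231,52])"
```

```text
t 13.7 P [ 21.5 232.   53.2] spin 0.27 tilt [ 0.026 -0.034] F [ 0.1 -0.  -1.1] gap 0.378
  tool need mm [0.4 1.  1.2]
```

Emit:
apply_moves(
  increments=[
    [[0, 0, 0.002, 0], [0, 0, 0, 0]],
  ],
)

```text
t: 13.9
tcp_pos: [0.53, 0.1828, 0.1134]
tool_rot: [0.998, 0.053, 0.012, 0.018]
force: [-0.7, 0.3, -0.2]
finger_gap: 0.376
```

```bash
python3 -c "
from fit import *
gp([22,231,52])"
```

```text
t 13.9 P [ 22.  231.9  51.4] spin 0.25 tilt [ 0.027 -0.034] F [-0.7  0.3 -0.2] gap 0.376
  tool need mm [ 0.1  0.9 -0.5]
```

Weight is going off the tool. One more small step, then open.

Emit:
apply_moves(
  increments=[
    [[0, 0, 0.001, 0], [0, 0, 0, 0]],
  ],
)

```text
t: 14.1
tcp_pos: [0.53, 0.1828, 0.1133]
tool_rot: [0.998, 0.053, 0.013, 0.018]
force: [-1.2, 0.3, 0.7]
finger_gap: 0.377
```

```bash
python3 -c "
from fit import *
gp([22,231,52])"
```

```text
t 14.1 P [ 22.  231.8  51.4] spin 0.25 tilt [ 0.027 -0.034] F [-1.2  0.3  0.7] gap 0.377
  tool need mm [ 0.   0.8 -0.6]
```

Emit:
apply_moves(
  increments=[
    [[0, 0, 0, 0], [0, 0, 0, 0], [0, 0, 0, 0], [0, 0, 0, 0]],
  ],
  fingers=0.7,
)

```text
t: 14.5
tcp_pos: [0.5303, 0.183, 0.1133]
tool_rot: [0.998, 0.054, 0.013, 0.018]
force: [-0.3, -0.2, 0.7]
finger_gap: 0.699
```

Emit:
apply_moves(
  increments=[
    [[0, 0, -0.015, 0], [0, 0, -0.03, 0], [0, 0, -0.04, 0], [0, 0, -0.04, 0], [0, 0, 0, 0]],
  ],
)

```text
t: 15.0
tcp_pos: [0.5265, 0.1872, 0.24]
tool_rot: [0.998, 0.054, 0.011, 0.018]
force: [1.4, -0.6, 0.3]
finger_gap: 0.695
```

```bash
python3 -c "
from fit import *
gp([40,-80,300],72)
p,d=snap('scene','s8'); cv2.imwrite('pics/s8c.png',cv2.resize(p[130:390,210:460,::-1],None,fx=2.3,fy=2.3,interpolation=cv2.INTER_CUBIC))"
```

```text
t 15.0 P [ 19.1 235.9 160.1] spin 0.27 tilt [ 0.023 -0.034] F [ 1.4 -0.6  0.3] gap 0.695
  tool need mm [  22.1  321.  -127.8]
```

View pics/s8c.png

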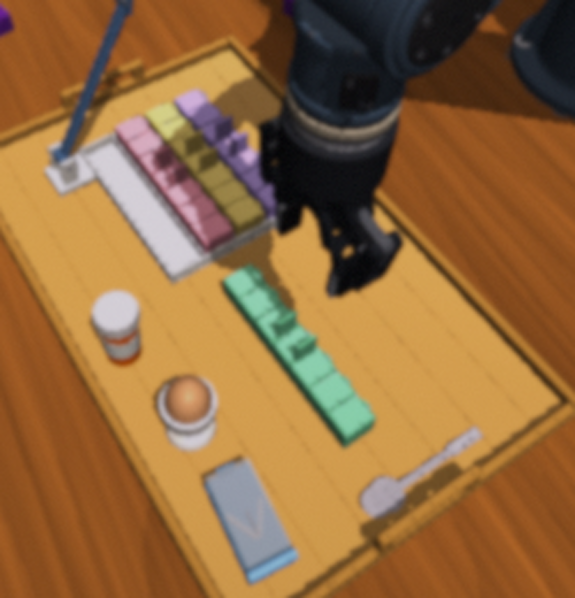

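The mint row stands flat and clear of the frame. The vial, egg cup, splitter and spoon are untouched, and the lever is still up. Next I rise with closed fingers and go behind the lever.

Emit:
apply_moves(
  increments=[
    [[0, 0, -0.035, 0], [0, 0, -0.035, 0], [0, 0, -0.03, 0], [0.005, 0.03, -0.01, 0], [0.005, 0.045, 0, 0]],
  ],
  fingers=0.0,
  newtons=25,
)

```text
t: 15.55
tcp_pos: [0.5377, 0.1196, 0.3473]
tool_rot: [0.998, 0.058, 0.001, 0.018]
force: [0.1, -0.5, -1.4]
finger_gap: -0.003
```

Emit:
apply_moves(
  increments=[
    [[0.004, 0.045, 0, 0], [0.004, 0.045, 0, 0], [0.004, 0.045, 0, 0], [0.004, 0.045, 0, 0], [0, 0, 0, 0]],
  ],
)

```text
t: 16.05
tcp_pos: [0.5744, -0.0677, 0.3468]
tool_rot: [0.998, 0.057, -0.003, 0.018]
force: [0.4, 0.2, -0.1]
finger_gap: -0.003
```

```bash
python3 -c "
from fit import *
gp([45,-80,270],72)"
```

```text
t 16.05 P [ 38.5 -22.5 266.9] spin 0.57 tilt [-0.005 -0.036] F [ 0.4  0.2 -0.1] gap -0.003
  tool need mm [ 5.9 57.7 -1.1]
```

Emit:
apply_moves(
  increments=[
    [[0.006, 0.03, 0, 0.5], [0.004, 0.025, 0, 0], [0, 0, 0, 0]],
  ],
)

```text
t: 16.35
tcp_pos: [0.5887, -0.1227, 0.3429]
tool_rot: [0.999, 0.051, -0.008, 0.015]
force: [0.3, -0.2, 0.4]
finger_gap: 0.001
```

```bash
python3 -c "
from fit import *
gp([45,-80,195],72)
p,d=snap('scene','s9'); cv2.imwrite('pics/s9c.png',cv2.resize(p[60:260,190:390,::-1],None,fx=3,fy=3,interpolation=cv2.INTER_CUBIC))"
```

```text
t 16.35 P [ 46.5 -78.3 262.9] spin -0.09 tilt [-0.015 -0.031] F [ 0.3 -0.2  0.4] gap 0.001
  tool need mm [-0.2 -0.3 68. ]
```

View pics/s9c.png

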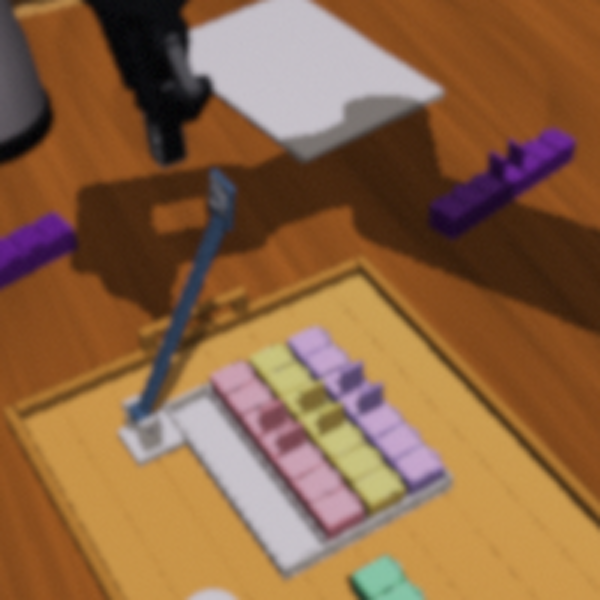

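The closed fingertip at (165,158) is behind the tab (222,195). I'll descend behind it and push forward and down.

Emit:
apply_moves(
  increments=[
    [[0, 0, 0.025, 0], [0, 0, 0.025, 0], [0, 0, 0.018, 0], [0, 0, 0, 0]],
  ],
)

```text
t: 16.8
tcp_pos: [0.5843, -0.1164, 0.27]
tool_rot: [0.998, 0.053, -0.012, 0.011]
force: [-0.8, 0.3, -0.1]
finger_gap: 0.001
```

```bash
python3 -c "
from fit import *
gp([31,-80,191],72)"
```

```text
t 16.8 P [ 42.2 -71.  190. ] spin 0.15 tilt [-0.022 -0.024] F [-0.8  0.3 -0.1] gap 0.001
  tool need mm [-11.3   9.   -0.5]
```

Emit:
apply_moves(
  increments=[
    [[-0.004, 0.009, 0, 0], [-0.013, 0, -0.001, 0], [-0.013, 0, 0.005, 0]],
  ],
)

```text
t: 17.1
tcp_pos: [0.5584, -0.1272, 0.269]
tool_rot: [0.998, 0.055, -0.007, 0.012]
force: [4.5, 0.9, 0.9]
finger_gap: -0.002
```

```bash
python3 -c "
from fit import *
gp([-5,-80,165],72)"
```

```text
t 17.1 P [ 16.1 -79.3 189. ] spin 0.39 tilt [-0.012 -0.025] F [4.5 0.9 0.9] gap -0.002
  tool need mm [-20.7   0.   24.4]
```

Emit:
apply_moves(
  increments=[
    [[-0.014, 0, 0.014, 0], [-0.016, 0, 0.016, 0], [-0.014, 0, 0.017, 0]],
  ],
)

```text
t: 17.4
tcp_pos: [0.5187, -0.1341, 0.2295]
tool_rot: [0.998, 0.055, 0.003, 0.016]
force: [0.8, 2.1, 3.0]
finger_gap: 0.003
```

```bash
python3 -c "
from fit import *
gp([-33,-80,131],72)"
```

```text
t 17.4 P [-22.7 -82.5 149.5] spin 0.43 tilt [ 0.008 -0.031] F [0.8 2.1 3. ] gap 0.003
  tool need mm [-10.4  -3.2  18.4]
```

Emit:
apply_moves(
  increments=[
    [[-0.01, -0.003, 0.018, 0], [-0.01, 0, 0.02, 0], [-0.009, 0, 0.02, 0]],
  ],
)

```text
t: 17.7
tcp_pos: [0.4919, -0.1376, 0.1756]
tool_rot: [0.998, 0.056, 0.009, 0.019]
force: [0.4, -0.1, 0.2]
finger_gap: -0.002
```

```bash
python3 -c "
from fit import *
gp([-52,-80,91],72)"
```

```text
t 17.7 P [-48.9 -83.8  95.7] spin 0.5 tilt [ 0.021 -0.037] F [ 0.4 -0.1  0.2] gap -0.002
  tool need mm [-3.2 -4.   4.5]
```

Emit:
apply_moves(
  increments=[
    [[-0.006, -0.004, 0.02, 0], [-0.003, 0, 0.016, 0], [0, 0, 0.006, 0], [0, 0, 0, 0]],
  ],
)

```text
t: 18.1
tcp_pos: [0.4835, -0.137, 0.1344]
tool_rot: [0.998, 0.056, 0.011, 0.02]
force: [0.5, 0.1, 0.3]
finger_gap: 0.002
```

```bash
python3 -c "
from fit import *
gp([-60,-80,39],72)
p,d=snap('scene','s10'); cv2.imwrite('pics/s10c.png',cv2.resize(p[120:260,210:370,::-1],None,fx=4,fy=4,interpolation=cv2.INTER_CUBIC))"
```

```text
t 18.1 P [-57.  -82.5  54.5] spin 0.52 tilt [ 0.024 -0.039] F [0.5 0.1 0.3] gap 0.002
  tool need mm [-3.3 -3.2 15.3]
```

View pics/s10c.png

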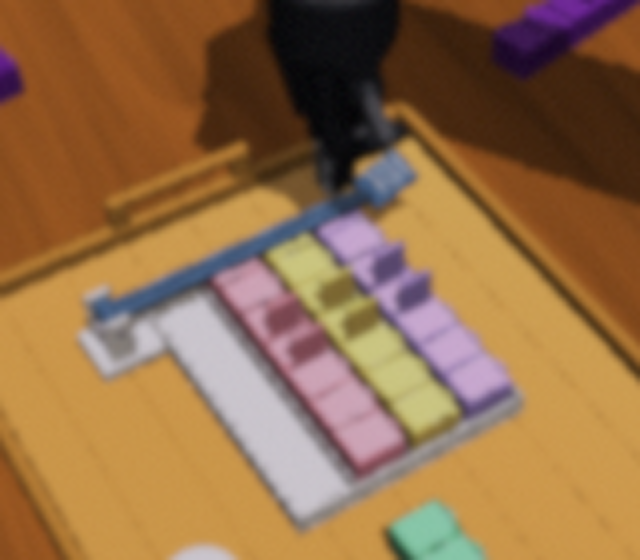

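The lever lies level across the rows, from the hinge (105,300) to the tab (385,175). I'll press gently to confirm that it is seated.

Emit:
apply_moves(
  increments=[
    [[-0.003, -0.002, 0.008, 0], [0, 0, 0.005, 0], [0, 0, 0.002, 0]],
  ],
)

```text
t: 18.45
tcp_pos: [0.4828, -0.1367, 0.1212]
tool_rot: [0.998, 0.056, 0.014, 0.022]
force: [-0.6, -1.1, -0.1]
finger_gap: -0.001
```

```bash
python3 -c "
from fit import *
gp([-60,-80,39],72)"
```

```text
t 18.45 P [-57.2 -82.4  41.3] spin 0.56 tilt [ 0.03  -0.043] F [-0.6 -1.1 -0.1] gap -0.001
  tool need mm [-2.8 -2.6  2.1]
```

Emit:
apply_moves(
  increments=[
    [[0, 0, 0.002, 0], [0, 0, 0.002, 0]],
  ],
)

```text
t: 18.65
tcp_pos: [0.4829, -0.1367, 0.1189]
tool_rot: [0.998, 0.056, 0.014, 0.022]
force: [-5.0, 2.5, 29.7]
finger_gap: 0.0
```

```bash
python3 -c "
from fit import *
gp([-60,-80,39],72)"
```

```text
t 18.65 P [-57.1 -82.5  39. ] spin 0.59 tilt [ 0.031 -0.043] F [-5.   2.5 29.7] gap 0.0
  tool need mm [-2.9 -2.5 -0.2]
```

There is hard contact at 39 mm, exactly the height of the locked arm's top, so the lever is seated. Retracting.

Emit:
apply_moves(
  increments=[
    [[0, 0, -0.01, 0], [0, 0, -0.03, 0], [0, 0, -0.04, 0], [0, 0, -0.04, 0], [0, 0, -0.04, 0]],
  ],
)

```text
t: 19.15
tcp_pos: [0.4761, -0.129, 0.2799]
tool_rot: [0.998, 0.056, 0.009, 0.019]
force: [1.3, 0.4, 0.1]
finger_gap: 0.001
```

Emit:
apply_moves(
  increments=[
    [[-0.04, 0.02, -0.02, 0], [-0.02, 0.04, 0, 0], [0, 0.04, 0, 0], [0, 0.04, 0, 0], [0, 0.04, 0, 0]],
  ],
)

```text
t: 19.65
tcp_pos: [0.437, -0.3138, 0.3167]
tool_rot: [0.998, 0.061, 0.016, 0.024]
force: [1.0, -0.7, 0.5]
finger_gap: -0.001
```

Emit:
apply_moves(
  increments=[
    [[0, 0.04, 0, 0], [0, 0.04, 0, 0], [0, 0, 0, 0], [0, 0, 0, 0]],
  ],
)

```text
t: 20.05
tcp_pos: [0.4463, -0.4019, 0.3212]
tool_rot: [0.998, 0.059, 0.017, 0.026]
force: [-0.3, 0.1, 0.5]
finger_gap: 0.002
```

```bash
python3 - <<'E'
from fit import *
gp()
p,d=snap('top','t9'); cv2.imwrite('pics/t9c.png',cv2.resize(p[95:245,190:410,::-1],None,fx=3.6,fy=3.6,interpolation=cv2.INTER_CUBIC))
p2,d2=snap('scene','s11'); cv2.imwrite('pics/s11c.png',cv2.resize(p2[130:390,200:460,::-1],None,fx=2.3,fy=2.3,interpolation=cv2.INTER_CUBIC))
E
```

```text
t 20.05 P [-121.  -342.1  259.3] spin 0.88 tilt [ 0.037 -0.049] F [-0.3  0.1  0.5] gap 0.002
```

View pics/t9c.png

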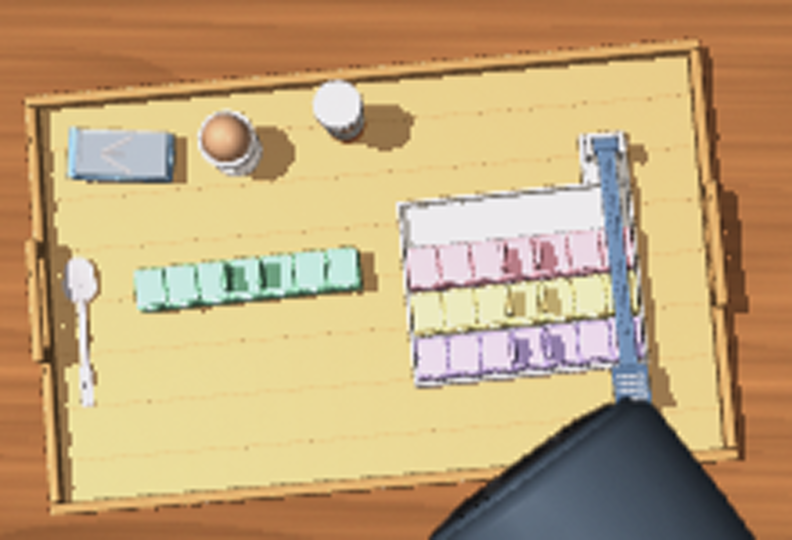

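View pics/s11c.png

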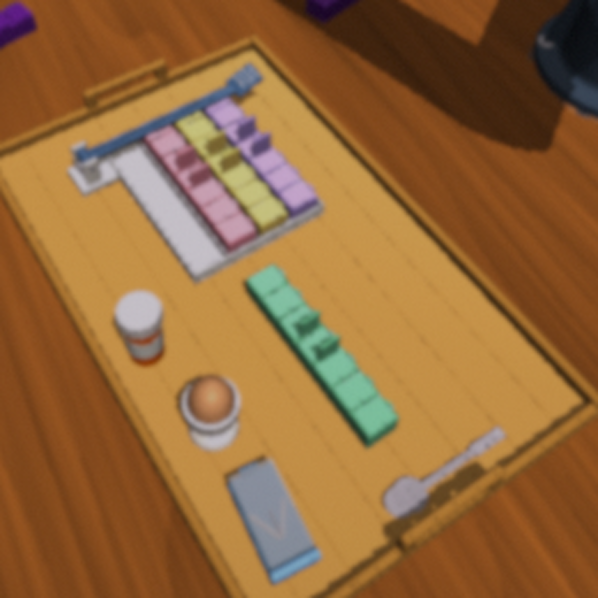

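The top view shows the mint row flat at about (248,280), well clear of the frame's left wall at x about 410. The lever is down, from the hinge (607,150) to the tab (630,382), and the other rows and loose items are at their starting pixels. The arm is clear, so I'm handing in.

```bash
python3 -c "
from h import *
print(manip.sign_off())"
```

```text
the job is handed in; nothing more can be done
None
```

I finished the job and handed it in at about 20 s. I pinched the lever's tab and swung the lever fully up. Then I lifted the mint-green row out by its ears, stood it on the empty part of the tray, and pushed the lever back down.

**Last checks:**
- **Lever:** it met firm contact (about 30 N, fingertips only) with the tip at 39 mm above the tray floor, which is the height of a locked arm. Both cameras show it lying level across the rows.
- **Mint-green row:** it stands flat on the free part of the tray, about 230 mm left of the frame's centre. It was released only after the tool no longer felt its weight.
- **Everything else:** the other three rows, vial, egg cup, splitter and spoon show no visible shift from the first pictures. The arm touches nothing.

**What was off:** the tool drifted to as much as 0.06 rad off vertical. The moves could not correct this directly, so I allowed for it in the positions. It did not affect the result.

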